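Open the grain mill's filler cap of unknown thread hand

ROBOT

A 7-joint arm with a two-finger parallel gripper is mounted at the origin on a cart in front of the work surface, level with it; the furniture and walls round the work are solid. World frame = base frame: x ahead of the robot, y to its left, z up, the work surface at z = 0. Lengths are in m, angles in rad, forces in N, time in s.
With the tool pointing down it reaches from about 0.425 to 0.925 m from the base axis. Payload 6.8 kg.
Tool frame: the origin (TCP) lies midway between the tips of the shut fingers; the grasp point (between the pads) lies 19 mm behind it (grip_point_offset is the z of the grasp point in the tool frame, in m); z points along the fingers, y is the line along which they close (so a half turn about z gives the same grasp; the last joint's range is limited). The gripper opens to 85 mm and grips with 20 to 120 N. Pads are 22 mm wide; open, the fingers measure 114 mm over their backs; the gripper's body (76 mm by 85 mm) begins 54 mm behind the grasp point. The pads swing forward as they close: fully open they stand 13 mm farther back than shut.
Start: joints at [1.156, 0.477, 0.022, 1.555, -0.011, 1.109, -0.083], TCP at [0.204, -0.643, 0.231] pointing down, gripper open.
Joint ranges: [-2.96, 2.96], [-0.34, 2.1], [-1.41, 1.46], [0.24, 2.44], [-1.37, 4.51], [0.17, 1.92], [-2.96, 2.96]. Speed limits (rad/s): [2.39, 2.39, 3.14, 3.14, 3.14, 3.14, 3.14].

INTERFACE

Orientations are given as a rotation vector (axis times angle).
In Python, from bench import get_obs, grab_frame, calibration, hand_in, grip_point_offset gives the robot as it stands.
- The arm moves only by the shell command python3 -m pendant 'ROWS' [OPENING] [FORCE]. ROWS is a JSON object of lists of equal length, an entry for each row: "translation": the shift along the world's x, y, z in units of 25 mm (1.0 is 25 mm), a list of three; "delta_rot": the turn, a rotation vector about the world's x, y, z in units of 5 degrees (1.0 is 5 degrees), a list of three. In form: {"translation": [[dx, dy, dz], ...], "delta_rot": [[rx, ry, rz], ...]}. A call has 1 to 12 rows; each row is the pose to reach, as a shift and turn from the pose commanded when the call began; what a row does not reach only later rows make up. A row lasts 1/8 s, in which the tool goes at most 62.5 mm and 10.7 degrees, less where a joint would pass 70% of its speed; a pose out of reach is approached as far as the arm can. A call with a gripper value outside its range is refused whole. OPENING is the opening, from 0 (shut) to 1 (fully open), set as the call begins (- or left out, the last holds). The fingers move at their own pace and stop on an object; FORCE is the grip in N (left out, the last holds). Time passes only in rows, so rows that repeat a pose let the fingers close. It gives the time, the measured TCP pose, the force, the opening and the grip force at its end, in the units of the state.
- get_obs(): the state, without advancing time (a new reading comes with each control period).
- grab_frame(name): name is "side" or "top" or "wrist"; returns (picture, depth): 384x512x3 uint8, red, green, blue; 384x512 float32, m along the optical axis (not along the pixel's ray), 0 where there is no reading.
- calibration(name): a dict with "K" (3x3 intrinsics, pixels), "rvec" (rotation vector, rad) and "tvec" (3), from world to camera coordinates, as OpenCV has them. Camera axes: x right, y down, z forward; pixel columns grow to the right and rows downward; lengths in m; the calibration is good to about 2 mm. A picture is of the moment at which its call begins: read the wrist's pose just before it. calibration takes no time and is no camera call; for the wrist camera it gives the pose at the moment of the call.
- hand_in(): hands the job in; it is judged then, once.
The state is a dict: "clock": time; "joints": joint angles; "qvel": joint speeds; "tau": joint torques, N m; "tcp_pos": TCP position; "orientation": TCP orientation; "contact_force": force on the tool from outside, world axes, zero at the start; "moment": the same for the moment, N m; "grip_width": finger opening in m; "gripper_force": force on a finger pad.
Only numpy, scipy, OpenCV 4.12 (cv2) and the standard library are available. Lean on these libraries where they do the work, as an engineer would, in place of code of your own. Each camera call takes 0.05 s, during which the arm holds its last target. There are 200 camera calls.

TASK

Get the grain mill ready for filling: first slide the small ramekin across the table, without lifting or tipping it, until it stands centred under the mill's spout. Then find out which way the mill's filler cap unscrews (it may be left- or right-handed), unlock it by turning without forcing it, lift it off, and finish while still holding it level at least 8 cm above where it sat, so that grain can be poured in. Leave the ramekin under the spout, and do not knock the salt cellar, the mug or the garlic about.

Things in the scene. Friction and masses are not known exactly. Their poses are not given: they have to be found in the camera images.
- grain_mill: Grain mill fixed to the worktop: round steel foot (104 mm across), upright wooden drum (86 mm across) with a steel shoulder up to 140 mm above the table and a filler neck on top. Origin on the mill's axis at table height. Its -x axis points along the spout, roughly towards the robot; z is up.
- spout_outlet (a point): Centre of the spout's round opening (20 mm across), 49 mm above the table, 110 mm from the mill's axis along its -x. The spout is a flat chute 34 mm wide, 54 to 68 mm above the table, ending 16 mm beyond the opening; the ramekin passes below with 12 mm to spare. Its centre belongs straight below this point; within 16 mm counts.
- cap_grip (a point): Centre of the upright grip bar on top of the mill's filler cap, on the mill's axis, 186 mm above the table while seated. Bar: 14 mm thick (along this point's x), 46 mm long (along its y); its top is 14 mm above this point, the cap's top plate (58 mm across) 14 mm below it. The bar starts square to the spout (point x within 5 degrees of the mill's x). z is up.
- ramekin_center (a point): Centre, half-way up (18.5 mm), of the loose cream stoneware ramekin: 61 mm across at the rim, about 52 mm at the foot, 37 mm high, 0.1 to 0.17 kg, open at the top. It stands to the left or the right in front of the mill. z is up.
- cellar_center (a point): Centre (half-way up) of the round terracotta salt cellar with a knobbed lid, 66 mm across, 68 mm high; a bystander, on the other side from the ramekin.
- mug_center (a point): Centre (half-way up) of the speckled mug, 90 mm across with a handle, 100 mm high; a bystander.
- garlic_center (a point): Centre of the garlic bulb, 50 mm across, 48 mm high; a bystander.
- mill_cap: The same cap (0.08 to 0.17 kg); origin 21 mm below cap_grip, skirt 20 mm further down round the neck. A twist lock that opens one way only, clockwise or not: unknown, invisible. Wrong way: firm stop after 5 to 20 degrees. Right way: turns easily (under 0.15 N m), lifts off from 52 degrees on, hard stop at about 68 (from square). Before that it cannot be pulled off (1.5 mm of play up and down).
Not all that is in view belongs to the job. What is shaped like the mill_cap but red is not meant.

How it is judged:
By the outcome, as a careful person would: the job done as asked, in the order asked, and still so for the second after the job is handed in, while the arm keeps its last pose, push and grip.
It also fails if it takes over 72 s, if anything falls off the work surface, if the arm or the gripper's body presses on something with over 40 N, if the wrist force passes 120 N, or if a joint passes its speed limit or range.

## Working session

There is one attempt and no reset: what is moved stays moved. The work goes in short steps, Python scripts to look and compute and a shell command to move; the robot and the scene stay as the last step left them, time stands still between calls to the robot, and variables do not carry over. Pictures are saved under pics/ and viewed, at most 10 in all, crops included, and the job is handed in when it is done.

```bash
mkdir -p pics; ls; cat > h.py <<'E'
import numpy as np, cv2
from bench import *
def load(n):
    return np.load(f'{n}.npz')
def shoot(n,tag):
    c=calibration(n); p,d=grab_frame(n)
    cv2.imwrite(f'pics/{tag}.png',p[:,:,::-1]); np.savez(f'{tag}.npz',p=p,d=d,K=c['K'],r=c['rvec'],t=c['tvec'])
def cloud(f):
    K=f['K'];R=cv2.Rodrigues(f['r'])[0];d=f['d'];v,u=np.mgrid[:d.shape[0],:d.shape[1]]
    P=np.stack([(u-K[0,2])/K[0,0]*d,(v-K[1,2])/K[1,1]*d,d],-1)
    W=(P-np.ravel(f['t']))@R; W[d==0]=np.nan
    return W
def ray(f,u,v,z):
    R=cv2.Rodrigues(f['r'])[0];o=-R.T@np.ravel(f['t']);d=R.T@np.linalg.inv(f['K'])@np.array([u,v,1.])
    return o+d*(z-o[2])/d[2]
E
python3 - <<'E'
from h import *
o=get_obs();print({k:np.round(v,3) for k,v in o.items()},grip_point_offset)
shoot('top','top0');shoot('side','side0')
E
```

```text
pics
{'clock': np.float64(0.0), 'joints': array([ 1.156,  0.478,  0.022,  1.556, -0.012,  1.109, -0.083]), 'qvel': array([-0.001, -0.001, -0.001,  0.002, -0.   , -0.   ,  0.   ]), 'tau': array([ 0.0000e+00, -5.9644e+01,  1.6080e+00, -2.8120e+01,  1.3000e-02,
        9.0000e-03, -0.0000e+00]), 'tcp_pos': array([ 0.204, -0.643,  0.23 ]), 'orientation': array([-3.103e+00, -4.800e-01,  1.000e-03]), 'contact_force': array([-0.415, -0.193, -0.757]), 'moment': array([ 0.008,  0.025, -0.008]), 'gripper_force': np.float64(0.0), 'grip_width': np.float64(0.085)} -0.0187
```

View pics/top0.png

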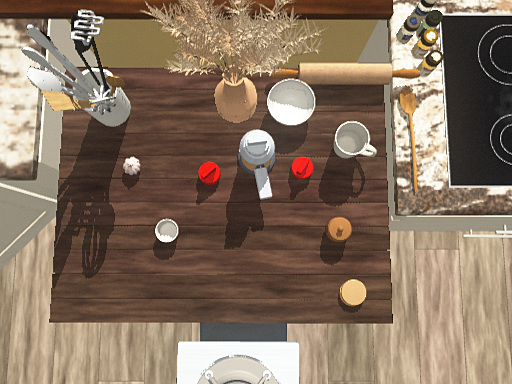

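View pics/side0.png

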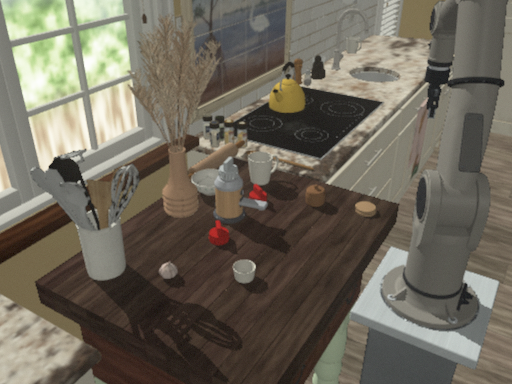

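The top view shows the mill at (258,150), its spout end at (265,195), red decoy caps at (209,173) and (303,168), the salt cellar at (340,229), the mug at (352,140) and the garlic at (132,166).
There are two ramekin candidates: the small cream cup at (167,230) and the large white bowl at (291,102). The small cup fits because it is about 60 mm across and stands left in front of the mill; I'll check its size and crop it.

```bash
python3 - <<'E'
from h import *
f=load('top0');W=cloud(f);p=f['p']
def reg(n,u0,u1,v0,v1,z0,z1):
    w=W[v0:v1,u0:u1].reshape(-1,3);w=w[(w[:,2]>z0)&(w[:,2]<z1)]
    print(n,len(w),'med',np.round(np.median(w,0),4),'min',np.round(w.min(0),3),'max',np.round(w.max(0),3),'mid',np.round((w.min(0)+w.max(0))/2,4))
    return w
reg('ramekin',150,184,214,248,.028,.06)
reg('bowl',262,320,75,130,.02,.12)
reg('cellar',322,358,212,248,.02,.1)
reg('mug',328,380,115,165,.08,.12)
reg('garlic',118,146,152,180,.015,.08)
reg('capplate',230,290,120,200,.160,.179)
b=reg('bar',230,290,120,200,.192,.215)
s=reg('spout',230,290,150,215,.06,.075)
reg('redL',190,225,155,190,.02,.2)
reg('redR',288,320,150,185,.02,.2)
reg('disc',335,372,275,312,.01,.2)
for n,w in(('bar',b),('spout',s)):
    r=cv2.minAreaRect((w[:,:2]*1000).astype(np.float32));print(n,r, np.round(cv2.boxPoints(r)))
c=p[205:255,140:195];c2=p[115:210,190:330]
A=cv2.resize(c,(440,400),interpolation=2);B=cv2.resize(c2,(350,400),fx=0,fy=0,interpolation=2) 
B=cv2.resize(c2,(560//2*1+70,237),interpolation=2);B=cv2.copyMakeBorder(B,0,400-237,0,0,0)
cv2.imwrite('pics/crop1.png',np.hstack([A,B])[:,:,::-1])
E
```

```text
ramekin 110 med [0.4429 0.1999 0.0362] min [0.409 0.16  0.028] max [0.467 0.219 0.042] mid [0.4381 0.1899 0.0352]
bowl 1247 med [ 0.8258 -0.1561  0.0364] min [ 0.722 -0.221  0.02 ] max [ 0.872 -0.076  0.062] mid [ 0.797  -0.1483  0.0409]
cellar 515 med [ 0.4428 -0.261   0.0525] min [ 0.411 -0.296  0.021] max [ 0.476 -0.232  0.074] mid [ 0.4438 -0.2638  0.0475]
mug 347 med [ 0.6767 -0.3118  0.0952] min [ 0.631 -0.356  0.08 ] max [ 0.719 -0.25   0.109] mid [ 0.675  -0.3032  0.0944]
garlic 237 med [0.6128 0.2898 0.0314] min [0.591 0.269 0.016] max [0.64  0.316 0.048] mid [0.6155 0.2924 0.0321]
capplate 317 med [ 0.637  -0.0481  0.172 ] min [ 0.616 -0.075  0.161] max [ 0.675 -0.019  0.179] mid [ 0.6454 -0.047   0.1699]
bar 118 med [ 0.6448 -0.0479  0.1993] min [ 0.636 -0.069  0.192] max [ 0.655 -0.027  0.205] mid [ 0.6455 -0.0479  0.1989]
spout 436 med [ 0.5654 -0.0625  0.0676] min [ 0.52  -0.089  0.061] max [ 0.635 -0.01   0.075] mid [ 0.5777 -0.0492  0.0678]
redL 360 med [0.5936 0.08   0.0291] min [0.566 0.053 0.02 ] max [0.623 0.111 0.061] mid [0.5947 0.0818 0.0408]
redR 359 med [ 0.6102 -0.1691  0.0286] min [ 0.583 -0.199  0.02 ] max [ 0.641 -0.144  0.064] mid [ 0.6121 -0.1715  0.0421]
disc 531 med [ 0.2812 -0.3018  0.0187] min [ 0.248 -0.335  0.01 ] max [ 0.313 -0.267  0.029] mid [ 0.2801 -0.3011  0.0195]
bar ((645.531005859375, -47.96211242675781), (15.820627212524414, 44.11323547363281), 6.450407028198242) [[635. -27.]
 [640. -71.]
 [656. -69.]
 [651. -25.]]
spout ((575.5873413085938, -54.86647033691406), (110.99285125732422, 79.53081512451172), 5.883022308349609) [[ 516.  -21.]
 [ 524. -100.]
 [ 635.  -89.]
 [ 627.  -10.]]
```

View pics/crop1.png

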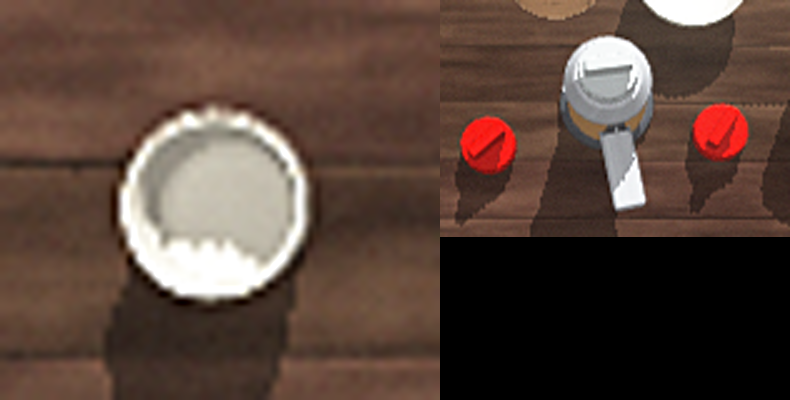

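The crop shows a round cream cup, open at the top, at about (166.8,230.2). It is the ramekin, and the grey cap on the mill is the one to open. Next I'll refine the ramekin, spout direction and mill axis.

```bash
python3 - <<'E'
from h import *
f=load('top0');W=cloud(f);p=f['p']
# ramekin rim by colour
q=p[210:252,145:190].astype(int);
hsv=cv2.cvtColor(p,cv2.COLOR_RGB2HSV)[210:252,145:190]
m=((hsv[...,1]<60)&(hsv[...,2]>120)).astype(np.uint8)
cs,_=cv2.findContours(m,0,cv2.CHAIN_APPROX_NONE);c=max(cs,key=cv2.contourArea)
pts=c[:,0].astype(float)+[145,210]
w=np.array([ray(f,u,v,.037)[:2] for u,v in pts])*1000
print('rim',cv2.minEnclosingCircle(w.astype(np.float32)),cv2.fitEllipse(w.astype(np.float32)))
# spout
s=W[170:210,250:285].reshape(-1,3);s=s[(abs(s[:,2]-.068)<.006)&(s[:,0]<.59)]
r=cv2.minAreaRect((s[:,:2]*1000).astype(np.float32));print('spout',r,np.round(cv2.boxPoints(r),1))
w=W[120:180,230:290].reshape(-1,3);w=w[(w[:,2]>.164)&(w[:,2]<.18)]
print('plate circ',cv2.minEnclosingCircle((w[:,:2]*1000).astype(np.float32)))
# ramekin in the side view
f=load('side0');W=cloud(f);w=W[250:295,225:265].reshape(-1,3);w=w[(w[:,2]>.008)&(w[:,2]<.05)]
print('side ram',np.round(w.min(0),3),np.round(w.max(0),3))
w=W[195:220,225:275].reshape(-1,3);w=w[(abs(w[:,2]-.068)<.004)&(w[:,0]<.60)];print(cv2.minAreaRect((w[:,:2]*1000).astype(np.float32)),len(w))
w=W[140:200,205:250].reshape(-1,3);w=w[(w[:,2]>.188)&(w[:,2]<.205)];print('bar',len(w),np.round(w.min(0),3),np.round(w.max(0),3))
E
```

```text
rim ((440.2766418457031, 189.00942993164062), 31.182594299316406) ((440.3594970703125, 189.02188110351562), (59.37990188598633, 60.23495101928711), 172.86912536621094)
spout ((557.26513671875, -65.23474884033203), (70.80780029296875, 34.05526351928711), 11.495183944702148) [[519.2 -55.6]
 [526.  -89. ]
 [595.4 -74.9]
 [588.6 -41.5]]
plate circ ((645.3479614257812, -47.54881286621094), 29.909154891967773)
side ram [0.409 0.158 0.008] [0.473 0.221 0.04 ]
((561.7548217773438, -61.89497375488281), (77.98518371582031, 39.47064971923828), 9.276810646057129) 146
bar 58 [ 0.638 -0.069  0.189] [ 0.654 -0.021  0.202]
```

The mill axis is at (645.4,−47.7) mm. The spout end is 125 mm away at a yaw of 11.4°, against the stated 126 mm, so the outlet is at (537.6,−69.4). The ramekin is at (440.3,189.0) with a 60 mm rim. I'll push it 276 mm along (0.353,−0.935), using the slightly open fingers as a cradle.

```bash
python3 -m pendant '{"translation":[[2,2.2,0.5],[4,4.4,1],[6,6.6,1],[8,8.8,1],[10,11,1],[11.5,13.2,1],[11.8,15.5,1],[11.8,18,1],[11.8,20.5,1],[11.8,23,1],[11.8,25.5,1],[11.8,26,1]],"delta_rot":[[0,0,1.5],[0,0,3],[0,0,4.5],[0,0,6],[0,0,7.5],[0,0,9],[0,0,10.5],[0,0,12],[0,0,13.5],[0,0,15],[0,0,16.5],[0,0,18.7]]}' 0.35 20; python3 -c "
from h import *
o=get_obs();print(o['joints'].round(3),cv2.Rodrigues(o['orientation'])[0].round(3))"
```

```text
clock: 1.6
tcp_pos: [0.4984, 0.0057, 0.2562]
orientation: [1.777, 2.591, -0.0]
contact_force: [1.5, 0.2, -0.8]
grip_width: 0.0304
gripper_force: 0.0
[ 0.403  0.214 -0.614  1.906  0.141  1.064  0.1  ] [[-0.36   0.933  0.   ]
 [ 0.933  0.36  -0.   ]
 [-0.    -0.    -1.   ]]
```

```bash
python3 -m pendant '{"translation":[[-1,2.2,-1],[-2,4.4,-2],[-3,6.6,-3],[-3.24,8.8,-4],[-3.24,9.6,-6],[-3.24,9.6,-7.9],[-3.24,9.6,-8.8],[-3.24,9.6,-9.4],[-3.24,9.6,-9.8],[-3.24,9.6,-9.92],[-3.24,9.6,-9.92]],"delta_rot":[[-0.7,-0.27,0],[-1.4,-0.53,0],[-2.1,-0.8,0],[-2.8,-1.06,0],[-2.8,-1.06,0],[-2.8,-1.06,0],[-2.8,-1.06,0],[-2.8,-1.06,0],[-2.8,-1.06,0],[-2.8,-1.06,0],[-2.8,-1.06,0]]}'; python3 -c "
from h import *
o=get_obs();print(o['joints'].round(3),cv2.Rodrigues(o['orientation'])[0].round(3));shoot('side','side1')"
```

```text
clock: 2.98
tcp_pos: [0.4182, 0.244, 0.0088]
orientation: [1.657, 2.402, -0.217]
contact_force: [-1.2, -1.0, -0.3]
grip_width: 0.0306
gripper_force: 0.0
[-0.35   0.631 -0.583  2.082  0.802  0.831 -1.146] [[-0.343  0.935  0.092]
 [ 0.903  0.355 -0.241]
 [-0.258  0.001 -0.966]]
```

View pics/side1.png

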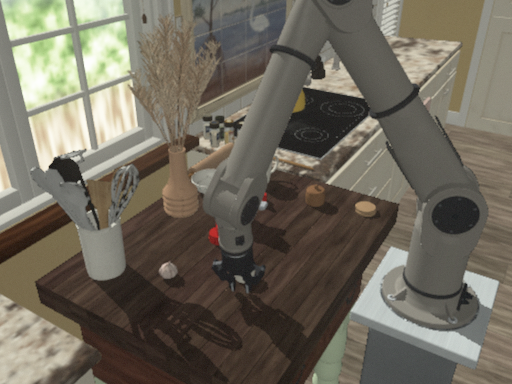

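The side view shows the fingers standing behind the ramekin at about (240,278), clear of everything else. Starting the push.

```bash
python3 -m pendant '{"translation":[[0.14,-0.37,0],[0.28,-0.75,0],[0.40,-1.05,0],[0.57,-1.5,0],[0.74,-1.94,0],[0.9,-2.39,0],[1.07,-2.84,0],[1.24,-3.29,0],[1.41,-3.74,0],[1.58,-4.19,0],[1.75,-4.64,0],[1.87,-4.94,0]],"delta_rot":[[0,0,0],[0,0,0],[0,0,0],[0,0,0],[0,0,0],[0,0,0],[0,0,0],[0,0,0],[0,0,0],[0,0,0],[0,0,0],[0,0,0]]}'; cat > ram.py <<'E'
from h import *
import sys
shoot('top',sys.argv[1]);shoot('side',sys.argv[1]+'s')
o=get_obs();print(o['tcp_pos'].round(4))
for n in (sys.argv[1],sys.argv[1]+'s'):
    f=load(n);W=cloud(f);h=cv2.cvtColor(f['p'],cv2.COLOR_RGB2HSV)
    m=(h[...,1]<60)&(h[...,2]>110)&(W[...,2]>.004)&(W[...,2]<.043)&(W[...,0]>.35)&(W[...,0]<.585)&(abs(W[...,1]-.05)<.2)
    k,l,st,ce=cv2.connectedComponentsWithStats(m.astype(np.uint8))
    for i in range(1,k):
        if st[i,4]<25: continue
        w=W[l==i];hi=w[w[:,2]>.026]
        print(n,st[i],'mid',((w.min(0)+w.max(0))/2).round(4),'size',np.ptp(w,0).round(3), cv2.minEnclosingCircle((hi[:,:2]*1000).astype(np.float32)) if len(hi)>3 else '')
E
python3 ram.py a1
```

```text
clock: 4.53
tcp_pos: [0.4648, 0.1194, 0.0083]
orientation: [1.658, 2.402, -0.219]
contact_force: [-1.0, 0.9, 0.5]
grip_width: 0.0298
gripper_force: 0.4
[0.4649 0.1189 0.0083]
a1 [191 207  26  23 338] mid [0.4729 0.0924 0.0233] size [0.059 0.068 0.039] ((474.3645324707031, 93.49258422851562), 34.89015197753906)
a1s [245 245  10  13  90] mid [0.4735 0.099  0.0222] size [0.059 0.065 0.035] ((461.328125, 124.61190032958984), 18.586483001708984)
```

```bash
python3 -m pendant '{"translation":[[0.14,-0.37,0],[0.34,-0.90,0],[0.54,-1.42,0],[0.74,-1.94,0],[0.93,-2.47,0],[1.13,-2.99,0],[1.33,-3.52,0],[1.53,-4.04,0],[1.73,-4.56,0],[1.89,-5.01,0],[2.04,-5.39,0],[2.12,-5.61,0]],"delta_rot":[[0,0,0],[0,0,0],[0,0,0],[0,0,0],[0,0,0],[0,0,0],[0,0,0],[0,0,0],[0,0,0],[0,0,0],[0,0,0],[0,0,0]]}'; python3 ram.py a2; python3 -c "
from h import *
a=load('a2')['p'][120:220,210:310];b=load('a2s')['p'][170:270,190:290]
cv2.imwrite('pics/c2.png',cv2.resize(np.hstack([a,b]),(800,400),interpolation=2)[:,:,::-1])"
```

```text
clock: 6.12
tcp_pos: [0.5178, -0.0205, 0.0083]
orientation: [1.658, 2.402, -0.218]
contact_force: [-1.0, 0.6, -0.1]
grip_width: 0.0303
gripper_force: 0.3
[ 0.5178 -0.0207  0.0083]
a2 [247 188  22  22 226] mid [ 0.5253 -0.051   0.0234] size [0.057 0.056 0.039] ((524.4597778320312, -49.3773078918457), 30.83793067932129)
a2s [255 215   9  14  94] mid [ 0.525  -0.0421  0.0231] size [0.057 0.07  0.037] ((513.6314697265625, -15.542551040649414), 19.346471786499023)
```

View pics/c2.png

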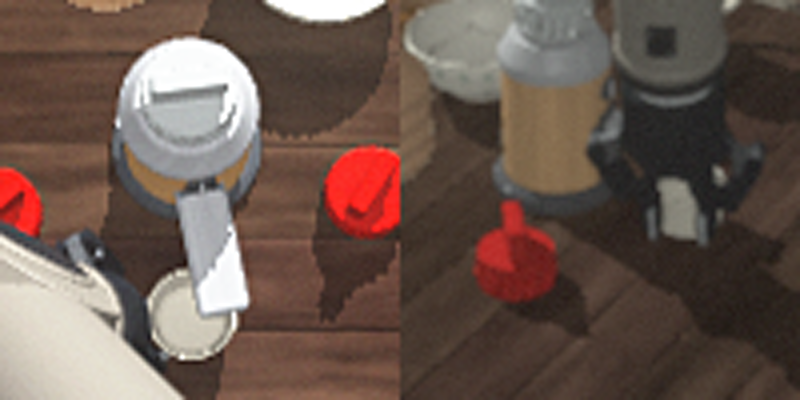

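```bash
python3 -c "
from h import *
f=load('a2')
h=cv2.cvtColor(f['p'],cv2.COLOR_RGB2HSV)
print(ray(f,258,198.5,.037), ray(f,258,209.8,.037)-ray(f,258,187,.037),ray(f,246.5,198,.037)-ray(f,269.2,198,.037))
for u,v in ((246.7,198),(269.3,203),(258,210)):print(ray(f,u,v,.037))
"
```

```text
[ 0.52528648 -0.05241643  0.037     ] [-0.06112944 -0.00016605  0.        ] [-0.00026919  0.06044239  0.        ]
[ 0.52649313 -0.0223235   0.037     ]
[ 0.51337342 -0.0824896   0.037     ]
[ 0.49456487 -0.05249988  0.037     ]
```

```bash
python3 -m pendant '{"translation":[[0.14,-0.14,0],[0.26,-0.32,0],[0.38,-0.5,0],[0.46,-0.62,0],[0.49,-0.68,0],[0.49,-0.68,0]],"delta_rot":[[0,0,0],[0,0,0],[0,0,0],[0,0,0],[0,0,0],[0,0,0]]}'; python3 -m pendant '{"translation":[[-0.15,0.4,0],[-0.5,1.3,0],[-1,2.6,0.2],[-1.3,4,1.5],[-1.3,5,3.5],[-1.3,5,5.5],[-1.3,5,8]],"delta_rot":[[0,0,0],[0,0,0],[0,0,0],[0,0,0],[0,0,0],[1.4,0.53,0],[2.8,1.06,0]]}'; python3 ram.py a3; python3 -c "
from h import *
a=load('a3')['p'][120:220,210:310];b=load('a3s')['p'][170:270,190:290]
cv2.imwrite('pics/c3.png',cv2.resize(np.hstack([a,b]),(800,400),interpolation=2)[:,:,::-1])"
```

```text
clock: 6.98
tcp_pos: [0.5299, -0.0371, 0.0083]
orientation: [1.657, 2.403, -0.218]
contact_force: [0.5, 0.5, -0.4]
grip_width: 0.0299
gripper_force: 0.0
clock: 7.85
tcp_pos: [0.496, 0.0904, 0.2097]
orientation: [-1.774, -2.588, -0.004]
contact_force: [1.0, -2.1, -0.9]
grip_width: 0.0301
gripper_force: 0.0
[0.5019 0.086  0.2144]
a3 [253 185  23  20 168] mid [ 0.5359 -0.0683  0.0232] size [0.051 0.059 0.038] ((538.6532592773438, -67.83052825927734), 30.186187744140625)
a3s [253 208  18  18 240] mid [ 0.54   -0.0653  0.0223] size [0.062 0.062 0.036] ((541.9281005859375, -65.00167846679688), 33.313846588134766)
```

View pics/c3.png

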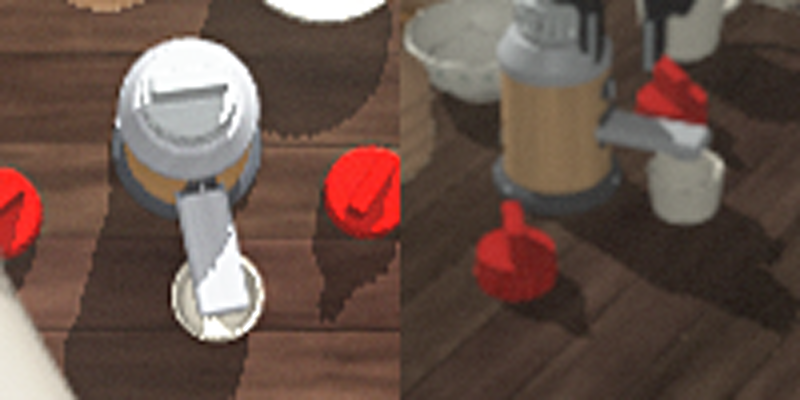

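The ramekin's rim is centred at about (264.8,193.8) in the top view, which puts it near (538,−70), within 2 mm of the outlet point, and it stands upright. The next job is the cap.

```bash
python3 -m pendant '{"translation":[[0,0,1],[0,0,2.3],[1.5,-1.4,2.3],[3,-2.8,2.3],[4.5,-4.2,2.3],[5.9,-5.4,2.3],[5.9,-5.4,2.3],[5.9,-5.4,2.3]],"delta_rot":[[0,0,-0.5],[0,0,-1],[0,0,-1.5],[0,0,-2],[0,0,-2.8],[0,0,-2.8],[0,0,-2.8],[0,0,-2.8]]}' 0.65 ; python3 - <<'E'
from h import *
o=get_obs();print(o['tcp_pos'].round(4),o['joints'].round(3),cv2.Rodrigues(o['orientation'])[0].round(3))
shoot('wrist','w1')
f=load('w1');W=cloud(f);w=W.reshape(-1,3)
i=(w[:,2]>.192)&(w[:,2]<.206)&(np.hypot(w[:,0]-.645,w[:,1]+.048)<.04);w=w[i]
print(len(w),w.mean(0).round(4));r=cv2.minAreaRect((w[:,:2]*1000).astype(np.float32));print(r)
E
```

```text
clock: 8.95
tcp_pos: [0.6441, -0.0452, 0.2652]
orientation: [-2.083, -2.35, 0.001]
contact_force: [-0.3, 0.4, -0.1]
grip_width: 0.0554
gripper_force: 0.0
[ 0.6441 -0.0452  0.2652] [ 0.42   0.474 -0.627  1.557  0.29   1.207 -0.139] [[-0.12   0.993 -0.001]
 [ 0.993  0.12   0.001]
 [ 0.001 -0.001 -1.   ]]
1067 [ 0.6485 -0.0452  0.1986]
((648.63134765625, -46.982948303222656), (13.660603523254395, 45.229820251464844), 7.770155429840088)
```

View pics/w1.png

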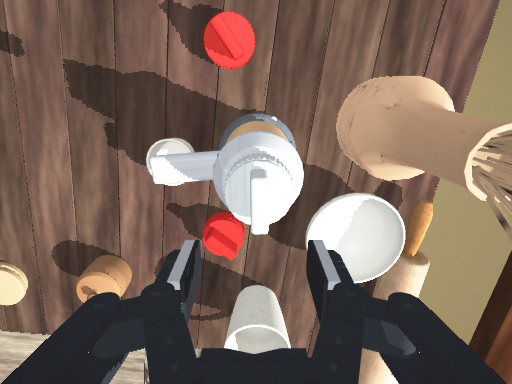

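The wrist view shows the bar at (260,200) with the fingers on either side, spanning u=180 to 330. It gives the bar centre at (648.6,−47.0) and yaw 7.8°, while the top view gave (645.5,−48). I'll aim between the two, descend and close.

```bash
python3 -m pendant '{"translation":[[0.12,-0.09,-0.6],[0.12,-0.09,-1.4],[0.12,-0.09,-2.2],[0.12,-0.09,-2.9],[0.12,-0.09,-3.3],[0.12,-0.09,-3.5],[0.12,-0.09,-3.5]],"delta_rot":[[0,0,0.1],[0,0,0.2],[0,0,0.2],[0,0,0.2],[0,0,0.2],[0,0,0.2],[0,0,0.2]]}'; python3 -m pendant '{"translation":[[0,0,0],[0,0,0],[0,0,0],[0,0,0],[0,0,0],[0,0,0],[0,0,0],[0,0,0]],"delta_rot":[[0,0,0],[0,0,0],[0,0,0],[0,0,0],[0,0,0],[0,0,0],[0,0,0],[0,0,0]]}' 0 30; python3 -c "
from h import *
o=get_obs();print(o['moment'].round(3),o['joints'].round(3))"
```

```text
clock: 9.88
tcp_pos: [0.6479, -0.0491, 0.1783]
orientation: [-2.065, -2.368, -0.0]
contact_force: [0.4, 0.0, 0.3]
grip_width: 0.0554
gripper_force: 0.0
clock: 10.88
tcp_pos: [0.6482, -0.0491, 0.1789]
orientation: [2.064, 2.367, 0.001]
contact_force: [-0.6, -0.3, 5.6]
grip_width: 0.0131
gripper_force: 31.3
[-0.045  0.212 -0.008] [ 0.405  0.556 -0.602  1.638  0.351  1.057 -0.164]
```

```bash
cat > m.py <<'E'
from h import *
o=get_obs();R=cv2.Rodrigues(o['orientation'])[0]
print('yaw_y',np.degrees(np.arctan2(R[1,1],R[0,1])).round(2),'F',o['contact_force'].round(2),'M',o['moment'].round(3))
E
for i in 1 2; do python3 -m pendant '{"translation":[[0,0,0.04],[0,0,0.04],[0,0,0.04]],"delta_rot":[[0,0,0.25],[0,0,0.5],[0,0,0.5]]}' >/dev/null; python3 m.py; done
```

```text
yaw_y 10.34 F [ 1.9  -0.21 -1.61] M [-0.096 -0.454 -0.004]
yaw_y 12.83 F [ 3.72  0.08 -2.13] M [-0.048 -0.647 -0.014]
```

```bash
python3 -m pendant '{"translation":[[0,0,0],[0,0,0],[0,0,0]],"delta_rot":[[0,0,0.25],[0,0,0.5],[0,0,0.5]]}' >/dev/null; python3 m.py; python3 -m pendant '{"translation":[[0,0,0],[0,0,0],[0,0,0]],"delta_rot":[[0,0,0.25],[0,0,0.5],[0,0,0.5]]}' |tail -2; python3 m.py
```

```text
yaw_y 15.34 F [ 3.61 -0.42 -1.48] M [-0.14  -0.737 -0.051]
grip_width: 0.0133
gripper_force: 30.4
yaw_y 17.84 F [ 4.3  -1.47 -0.53] M [-0.132 -0.974 -0.037]
```

```bash
for i in 1 2 3 4; do python3 -m pendant '{"translation":[[0,0,0],[0,0,0],[0,0,0]],"delta_rot":[[0,0,0.25],[0,0,0.5],[0,0,0.5]]}' |tail -2|tr '\n' ' '; python3 m.py; done
```

```text
grip_width: 0.0134 gripper_force: 30.4 yaw_y 20.34 F [ 4.94 -0.44 -1.05] M [-0.225 -1.191 -0.013]
grip_width: 0.0136 gripper_force: 30.4 yaw_y 22.82 F [ 6.16 -0.45 -2.04] M [-0.183 -1.342 -0.038]
grip_width: 0.0133 gripper_force: 30.4 yaw_y 25.33 F [ 5.21 -0.31 -1.95] M [-0.166 -1.356 -0.032]
grip_width: 0.0134 gripper_force: 30.4 yaw_y 27.83 F [ 6.46 -0.38 -3.23] M [-0.157 -1.414 -0.086]
```

```bash
python3 -m pendant '{"translation":[[0.04,0,0],[0.04,0,0],[0.04,0,0]],"delta_rot":[[0,0,0.25],[0,0,0.5],[0,0,0.5]]}' |tail -2|tr '\n' ' '; python3 m.py; for i in 1 2; do python3 -m pendant '{"translation":[[0,0,0],[0,0,0],[0,0,0],[0,0,0]],"delta_rot":[[0,0,0.3],[0,0,0.65],[0,0,1],[0,0,1]]}' |tail -2|tr '\n' ' '; python3 m.py; done
```

```text
grip_width: 0.0135 gripper_force: 30.5 yaw_y 30.35 F [ 2.58  0.13 -0.78] M [ 0.056 -0.702 -0.01 ]
grip_width: 0.0134 gripper_force: 30.4 yaw_y 35.35 F [ 2.89  0.48 -1.27] M [ 0.12  -0.58  -0.006]
grip_width: 0.0131 gripper_force: 30.5 yaw_y 40.35 F [ 2.92  0.75 -1.25] M [ 0.179 -0.643  0.   ]
```

It has turned 32° freely with almost no moment about z, so counter-clockwise is the opening direction. I'll continue to about 60° from square, yaw ≈ 71°.

```bash
for i in 1 2 3 4 5; do python3 -m pendant '{"translation":[[0.01,0,0],[0.01,0,0],[0.01,0,0],[0.01,0,0]],"delta_rot":[[0,0,0.3],[0,0,0.65],[0,0,1],[0,0,1]]}' |tail -2|tr '\n' ' '; python3 m.py; done
```

```text
grip_width: 0.0135 gripper_force: 30.5 yaw_y 45.35 F [ 2.67  1.03 -0.63] M [ 0.108 -0.585 -0.036]
grip_width: 0.0133 gripper_force: 30.4 yaw_y 50.35 F [ 2.09  0.11 -2.34] M [ 0.098 -0.44  -0.08 ]
grip_width: 0.0136 gripper_force: 30.4 yaw_y 55.35 F [ 0.55  1.31 -2.37] M [ 0.053 -0.329 -0.029]
grip_width: 0.0132 gripper_force: 30.4 yaw_y 60.35 F [ 0.44  0.03 -1.26] M [ 0.08  -0.249  0.023]
grip_width: 0.0133 gripper_force: 30.5 yaw_y 65.35 F [ 0.56  1.09 -1.33] M [ 0.184 -0.103 -0.009]
```

```bash
python3 -m pendant '{"translation":[[0.01,0,0],[0.01,0,0],[0.01,0,0],[0.01,0,0]],"delta_rot":[[0,0,0.3],[0,0,0.65],[0,0,1],[0,0,1]]}' |tail -2|tr '\n' ' '; python3 m.py; python3 -c "
from h import *
shoot('top','t5');W=cloud(load('t5'))[120:190,225:295].reshape(-1,3)
w=W[(W[:,2]>.14)&(W[:,2]<.21)];print(len(w));print(get_obs()['joints'].round(3))"
```

```text
grip_width: 0.0134 gripper_force: 30.4 yaw_y 70.36 F [ 1.38  1.2  -1.34] M [ 0.357 -0.224 -0.011]
215
[ 0.554  0.63  -0.842  1.619  0.509  1.125  0.81 ]
```

```bash
python3 -m pendant '{"translation":[[0,0,0.05],[0,0,0.1],[0,0,0.14],[0,0,0.14]],"delta_rot":[[0,0,0],[0,0,0],[0,0,0],[0,0,0]]}' - 40|tail -2|tr '\n' ' '; python3 m.py
```

```text
grip_width: 0.0131 gripper_force: 43.0 yaw_y 70.32 F [-0.05  2.24 -2.18] M [ 0.55  -0.074 -0.006]
```

The cap moves freely at 3.5 mm, with only its own weight on the wrist. Lifting on.

```bash
python3 -m pendant '{"translation":[[0,0,0.15],[0,0,0.35],[0,0,0.6],[0,0,0.9],[0,0,1.3],[0,0,1.8],[0,0,2.4],[0,0,3],[0,0,3.6],[0,0,4.2],[0,0,4.6],[0,0,4.6]],"delta_rot":[[0,0,0],[0,0,0],[0,0,0],[0,0,0],[0,0,0],[0,0,0],[0,0,0],[0,0,0],[0,0,0],[0,0,0],[0,0,0],[0,0,0]]}' ; python3 m.py
python3 -m pendant '{"translation":[[0,0,0],[0,0,0],[0,0,0],[0,0,0]],"delta_rot":[[0,0,0],[0,0,0],[0,0,0],[0,0,0]]}'|head -2; python3 ram.py a6; python3 -c "
from h import *
shoot('wrist','w6');f=load('w6');W=cloud(f)
a=load('a6')['p'][110:220,190:310];b=load('a6s')['p'][120:230,180:300];a=np.vstack([a,b])
cv2.imwrite('pics/c6.png',np.hstack([cv2.resize(a,(300,550),interpolation=2),cv2.resize(f['p'],(500,375)).__class__(0) if 0 else cv2.copyMakeBorder(cv2.resize(f['p'],(500,375)),0,175,0,0,0)])[:,:,::-1])"
```

```text
clock: 20.3
tcp_pos: [0.6507, -0.049, 0.2998]
orientation: [0.537, 3.094, 0.0]
contact_force: [-0.6, 0.1, -1.2]
grip_width: 0.0132
gripper_force: 43.1
yaw_y 70.32 F [-0.55  0.11 -1.24] M [-0.009 -0.     0.024]
clock: 20.8
tcp_pos: [0.6503, -0.0492, 0.2986]
[ 0.6503 -0.0491  0.2987]
a6 [253 185  23  20 168] mid [ 0.5363 -0.069   0.0234] size [0.052 0.06  0.039] ((538.4556274414062, -67.74071502685547), 30.18474578857422)
a6s [252 208  19  18 245] mid [ 0.5398 -0.0674  0.0228] size [0.061 0.066 0.036] ((538.5042724609375, -63.6658821105957), 34.06366729736328)
```

View pics/c6.png

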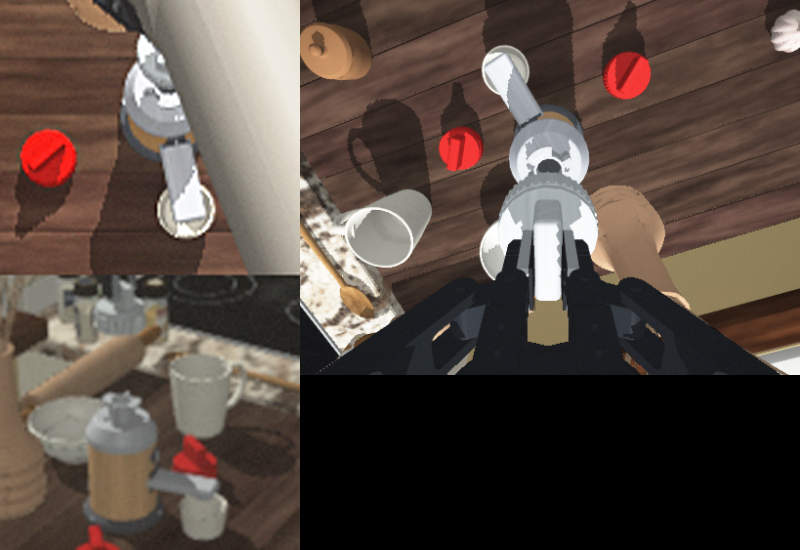

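The cap hangs between the fingers about 12 cm above the bare neck, and the ramekin is still under the spout. I'll check that the cap is level, then hand in.

```bash
python3 -c "
from h import *
w=cloud(load('w6')).reshape(-1,3)
w=w[(np.hypot(w[:,0]-.650,w[:,1]+.049)<.028)&(w[:,2]>.28)&(w[:,2]<.302)]
for _ in range(4):
    c=np.median(w,0);A=np.c_[w[:,:2]-c[:2],np.ones(len(w))];s=np.linalg.lstsq(A,w[:,2],rcond=None)[0];r=abs(A@s-w[:,2]);w=w[r<max(.002,1.5*np.median(r))]
print(len(w),'z',s[2].round(4),'tilt deg',np.degrees(np.arctan(np.hypot(s[0],s[1]))).round(2))
"
```

```text
2744 z 0.291 tilt deg 0.37
```

```bash
python3 -c "
from bench import hand_in
print(hand_in())"
```

```text
the job is handed in; nothing more can be done
None
```

The job is handed in: the ramekin was slid to within about 2 mm of the point under the spout, and the cap, which opened counter-clockwise, is held level (0.4° tilt) about 12 cm above its seat; no verdict was returned.

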